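# Spin-test the castors of a mould dolly and replace the one that binds

## Robot

A 7-joint arm with a two-finger parallel gripper is mounted at the origin on a cart in front of the work surface, level with it; the furniture and walls round the work are solid. World frame = base frame: x ahead of the robot, y to its left, z up, the work surface at z = 0. Lengths are in m, angles in rad, forces in N, time in s.
With the tool pointing down it reaches from about 0.425 to 0.875 m from the base axis. Payload 8.4 kg.
Tool frame: the origin (TCP) lies at the very end of the fingers, on their centre line; the grasp point (between the pads) lies 19 mm behind it (pinch_z is the distance from the TCP to the grasp point, in m); z points along the fingers, y is the line along which they close (so a half turn about z gives the same grasp; the last joint's range is limited). The gripper opens to 85 mm and grips with 20 to 120 N. Pads are 22 mm wide; open, the fingers measure 114 mm over their backs; the gripper's body (76 mm by 85 mm) begins 54 mm behind the grasp point. The pads swing forward as they close: fully open they stand 13 mm farther back than shut.
Start: joints at [-1.285, 0.333, 0.04, 1.465, -0.013, 1.343, -0.059], TCP at [0.244, 0.602, 0.231] pointing down, gripper open.
Joint ranges: [-2.58, 2.58], [-0.38, 2.09], [-1.3, 1.39], [0.25, 2.4], [-1.5, 4.64], [0.08, 2.09], [-2.65, 2.65]. Speed limits (rad/s): [2.22, 2.22, 2.79, 2.79, 3.14, 3.14, 3.14].

## Interface

Orientations are given as a unit quaternion [w, x, y, z].
In Python, from plant import get_state, snapshot, get_calibration, job_done, pinch_z gives the robot as it stands. The module is installed in compiled form; this text tells all that it offers.
- The arm moves only by the shell command python3 -m pendant 'ROWS' [OPENING] [FORCE]. ROWS is JSON, a list of rows, each an object with "slide": the shift along the tool's x, y, z in m, a list of three; "dr": the turn, a rotation vector about the tool's x, y, z in rad, a list of three. A call has 1 to 10 rows; each row shifts and turns the commanded pose from where the row before left it, along the tool's axes as they then stand; what a row does not reach is not made up. A row lasts 1/8 s, in which the tool goes at most 62.5 mm and 10.7 degrees, less where a joint would pass 70% of its speed; a pose out of reach is approached as far as the arm can. A call is refused whole if a number of a shift passes 0.0625 or a number of a turn 0.188, either way. A call with a gripper value outside its range is refused whole. OPENING is the finger opening in m, from 0 to 0.0854, set as the call begins (- or left out, the last holds). The fingers move at their own pace and stop on an object; FORCE is the grip in N (left out, the last holds). Time passes only in rows, so rows that do not move let the fingers close. It gives the time, the measured TCP pose, the force, the opening and the grip force at its end, in the units of the state.
- get_state(): the state, without advancing time (a new reading comes with each control period).
- snapshot(name): name is "scene" or "top" or "wrist"; returns the picture (420x560x3 uint8, red, green, blue); there is no depth.
- get_calibration(name): a dict with "fx", "fy", "cx", "cy" (pixels), "origin" and "attitude" of the camera in the world; the wrist camera has in their place "mount" (4x4, takes a point from camera to tool coordinates, whose origin is the TCP and whose axes are the flange's). Camera axes: x right, y up, looking along -z (the intrinsics and any distortion apply to the point x, -y, -z); pixel columns grow to the right and rows downward; lengths in m; the calibration is good to about 2 mm. A picture is of the moment at which its call begins: read the wrist's pose just before it. get_calibration takes no time and is no camera call.
- job_done(): hands the job in; it is judged then, once.
The state is a dict: "time": time; "joint_positions": joint angles; "joint_velocities": joint speeds; "tau": joint torques, N m; "tool_pos": TCP position; "tool_rot": TCP orientation; "force": force on the tool from outside, world axes, zero at the start; "ft_torque": the same for the moment, N m; "width": finger opening in m; "gripper_force": force on a finger pad.
Only numpy, scipy, OpenCV 4.12 (cv2) and the standard library are available. Lean on these libraries where they do the work, as an engineer would, in place of code of your own. Each camera call takes 0.05 s, during which the arm holds its last target. There are 200 camera calls.

## Task

Spin each of the three wheels on the upturned dolly one way, at least a quarter turn where it will go, to find the one that binds and jams instead of running on freely. Then lift that castor out, put it in the grey reject bin, and stand the spare castor from the sloped stand upright in the emptied sleeve, fully home. Leave the two sound castors in their sleeves with their wheels as turned, and do not disturb the things lying about.

Things in the scene. Friction and masses are not known exactly. Their poses are not given: they have to be found in the camera images.
- dolly: round plywood dolly, 240 mm in diameter and 18 mm thick, lying upturned and fixed on the table; origin at the centre of its underside, z up. Three tapered steel sleeves stand 42 mm up from it on a circle of 80 mm radius, 120 degrees apart; each holds a castor, wheel up.
- socket_0 (a point): centre of the mouth of one of the dolly's three sleeves, 60 mm above the table. The sleeve is open upward, 38 mm across outside; its bore tapers from about 29 mm at the mouth to 17 mm at 42 mm depth, to match a castor's stem with 0.5 to 1 mm to spare; fully home, the castor's collar rests on this mouth and the castor can be lifted straight out.
- socket_1 (a point): centre of the mouth of one of the dolly's three sleeves, 60 mm above the table. The sleeve is open upward, 38 mm across outside; its bore tapers from about 29 mm at the mouth to 17 mm at 42 mm depth, to match a castor's stem with 0.5 to 1 mm to spare; fully home, the castor's collar rests on this mouth and the castor can be lifted straight out.
- socket_2 (a point): centre of the mouth of one of the dolly's three sleeves, 60 mm above the table. The sleeve is open upward, 38 mm across outside; its bore tapers from about 29 mm at the mouth to 17 mm at 42 mm depth, to match a castor's stem with 0.5 to 1 mm to spare; fully home, the castor's collar rests on this mouth and the castor can be lifted straight out.
- castor_a_mid (a point): Castor standing wheel-up in one of the dolly's sleeves (any). This point is the wheel's centre, on its axle. Local z runs from stem to wheel, y along the axle, x in the rolling direction (front and back alike). Black-tyred wheel 60 mm in diameter, 22 mm wide; its upper 22 mm is bare. Two flat fork legs, 18 mm wide along x, 34 mm over their outer faces along y, from 38 mm below this point to 8 mm above: grip across these.
- wheel_a (a joint): that castor's wheel angle about local +y, rad, no wrap, within 0.1 of 0 at the start. At 0 a smear of dried plaster on the tread points away from the stem; positive turns it towards local +x. A sound wheel turns without end and runs on up to a second after a brisk push; one that binds drags (about 1.5 N at the rim), stops when let go and jams solid about 0.7 rad from 0 either way.
- castor_b_mid (a point): Castor standing wheel-up in one of the dolly's sleeves (any). This point is the wheel's centre, on its axle. Local z runs from stem to wheel, y along the axle, x in the rolling direction (front and back alike). Black-tyred wheel 60 mm in diameter, 22 mm wide; its upper 22 mm is bare. Two flat fork legs, 18 mm wide along x, 34 mm over their outer faces along y, from 38 mm below this point to 8 mm above: grip across these.
- wheel_b (a joint): that castor's wheel angle about local +y, rad, no wrap, within 0.1 of 0 at the start. At 0 a smear of dried plaster on the tread points away from the stem; positive turns it towards local +x. A sound wheel turns without end and runs on up to a second after a brisk push; one that binds drags (about 1.5 N at the rim), stops when let go and jams solid about 0.7 rad from 0 either way.
- castor_c_mid (a point): Castor standing wheel-up in one of the dolly's sleeves (any). This point is the wheel's centre, on its axle. Local z runs from stem to wheel, y along the axle, x in the rolling direction (front and back alike). Black-tyred wheel 60 mm in diameter, 22 mm wide; its upper 22 mm is bare. Two flat fork legs, 18 mm wide along x, 34 mm over their outer faces along y, from 38 mm below this point to 8 mm above: grip across these.
- wheel_c (a joint): that castor's wheel angle about local +y, rad, no wrap, within 0.1 of 0 at the start. At 0 a smear of dried plaster on the tread points away from the stem; positive turns it towards local +x. A sound wheel turns without end and runs on up to a second after a brisk push; one that binds drags (about 1.5 N at the rim), stops when let go and jams solid about 0.7 rad from 0 either way.
- castor_spare_mid (a point): Spare castor, like the others, in the sloped stand. This point is the wheel's centre, on its axle. Local z runs from stem to wheel, y along the axle, x in the rolling direction (front and back alike). Black-tyred wheel 60 mm in diameter, 22 mm wide; its upper 22 mm is bare. Two flat fork legs, 18 mm wide along x, 34 mm over their outer faces along y, from 38 mm below this point to 8 mm above: grip across these.
- bin: grey open-topped reject bin fixed on the table, 170 mm along its x, 190 mm along its y, 75 mm high, walls 4 mm; origin at the centre of its underside.
- beaker: white slip beaker, bystander, 71 mm in diameter and 93 mm high, standing on the table; origin at its underside.
- calipers: wooden calipers, bystander, lying flat, about 133 x 88 x 12 mm; origin at its underside.
- jar_3: small round colour jar, bystander, 48 mm in diameter and 58 mm high; origin at its underside.
- castor_a: the castor of point castor_a_mid, steel, about 0.3 kg; origin 43 mm below that point along the castor's own z, same axes, at the centre of the underside of its round collar (38 mm in diameter). Below the collar the round stem tapers from 28 to 16 mm in diameter over 40 mm, its end rounded off.
- castor_b: the castor of point castor_b_mid, steel, about 0.3 kg; origin 43 mm below that point along the castor's own z, same axes, at the centre of the underside of its round collar (38 mm in diameter). Below the collar the round stem tapers from 28 to 16 mm in diameter over 40 mm, its end rounded off.
- castor_c: the castor of point castor_c_mid, steel, about 0.3 kg; origin 43 mm below that point along the castor's own z, same axes, at the centre of the underside of its round collar (38 mm in diameter). Below the collar the round stem tapers from 28 to 16 mm in diameter over 40 mm, its end rounded off.
- castor_spare: the castor of point castor_spare_mid, steel, about 0.3 kg; origin 43 mm below that point along the castor's own z, same axes, at the centre of the underside of its round collar (38 mm in diameter). Below the collar the round stem tapers from 28 to 16 mm in diameter over 40 mm, its end rounded off. Sound wheel. At the start the castor leans 26 degrees from vertical, axle level; draw it out 45 mm or more along its own z.

How it is judged:
On the way, in this order (a step that is already met when the one before it is completed fails the run):
1. with all three castors standing in the dolly, two wheels have been turned more than 1.3 rad from zero and the third more than 0.3 rad ((value of joint wheel_a above 0.3 rad or value of joint wheel_a below -0.3 rad) and (value of joint wheel_b above 0.3 rad or value of joint wheel_b below -0.3 rad) and (value of joint wheel_c above 0.3 rad or value of joint wheel_c below -0.3 rad) and (((value of joint wheel_b above 1.3 rad or value of joint wheel_b below -1.3 rad) and (value of joint wheel_c above 1.3 rad or value of joint wheel_c below -1.3 rad)) or ((value of joint wheel_a above 1.3 rad or value of joint wheel_a below -1.3 rad) and (value of joint wheel_c above 1.3 rad or value of joint wheel_c below -1.3 rad)) or ((value of joint wheel_a above 1.3 rad or value of joint wheel_a below -1.3 rad) and (value of joint wheel_b above 1.3 rad or value of joint wheel_b below -1.3 rad))) and z of each of castor_a_mid, castor_b_mid, castor_c_mid in the frame of dolly below 0.107 m and angle between each of castor_a_mid, castor_b_mid, castor_c_mid's own z axis and vertical below 0.15 rad and (horizontal distance between castor_a_mid and socket_0 below 0.007 m or horizontal distance between castor_a_mid and socket_1 below 0.007 m or horizontal distance between castor_a_mid and socket_2 below 0.007 m) and (horizontal distance between castor_b_mid and socket_0 below 0.007 m or horizontal distance between castor_b_mid and socket_1 below 0.007 m or horizontal distance between castor_b_mid and socket_2 below 0.007 m) and (horizontal distance between castor_c_mid and socket_0 below 0.007 m or horizontal distance between castor_c_mid and socket_1 below 0.007 m or horizontal distance between castor_c_mid and socket_2 below 0.007 m)), for 0.2 s.
2. the castor whose wheel binds lies in the reject bin, let go, and the two others, whose wheels have turned freely, stand in the dolly (((x of castor_a_mid in the frame of bin between -0.08 and 0.08 m and y of castor_a_mid in the frame of bin between -0.09 and 0.09 m and z of castor_a_mid in the frame of bin below 0.09 m and contact force between the fingers and castor_a below 0.1 N and (value of joint wheel_b above 1.3 rad or value of joint wheel_b below -1.3 rad) and (value of joint wheel_c above 1.3 rad or value of joint wheel_c below -1.3 rad) and z of each of castor_b_mid, castor_c_mid in the frame of dolly below 0.107 m and angle between each of castor_b_mid, castor_c_mid's own z axis and vertical below 0.15 rad and (horizontal distance between castor_b_mid and socket_0 below 0.007 m or horizontal distance between castor_b_mid and socket_1 below 0.007 m or horizontal distance between castor_b_mid and socket_2 below 0.007 m) and (horizontal distance between castor_c_mid and socket_0 below 0.007 m or horizontal distance between castor_c_mid and socket_1 below 0.007 m or horizontal distance between castor_c_mid and socket_2 below 0.007 m)) or (x of castor_b_mid in the frame of bin between -0.08 and 0.08 m and y of castor_b_mid in the frame of bin between -0.09 and 0.09 m and z of castor_b_mid in the frame of bin below 0.09 m and contact force between the fingers and castor_b below 0.1 N and (value of joint wheel_a above 1.3 rad or value of joint wheel_a below -1.3 rad) and (value of joint wheel_c above 1.3 rad or value of joint wheel_c below -1.3 rad) and z of each of castor_a_mid, castor_c_mid in the frame of dolly below 0.107 m and angle between each of castor_a_mid, castor_c_mid's own z axis and vertical below 0.15 rad and (horizontal distance between castor_a_mid and socket_0 below 0.007 m or horizontal distance between castor_a_mid and socket_1 below 0.007 m or horizontal distance between castor_a_mid and socket_2 below 0.007 m) and (horizontal distance between castor_c_mid and socket_0 below 0.007 m or horizontal distance between castor_c_mid and socket_1 below 0.007 m or horizontal distance between castor_c_mid and socket_2 below 0.007 m)) or (x of castor_c_mid in the frame of bin between -0.08 and 0.08 m and y of castor_c_mid in the frame of bin between -0.09 and 0.09 m and z of castor_c_mid in the frame of bin below 0.09 m and contact force between the fingers and castor_c below 0.1 N and (value of joint wheel_a above 1.3 rad or value of joint wheel_a below -1.3 rad) and (value of joint wheel_b above 1.3 rad or value of joint wheel_b below -1.3 rad) and z of each of castor_a_mid, castor_b_mid in the frame of dolly below 0.107 m and angle between each of castor_a_mid, castor_b_mid's own z axis and vertical below 0.15 rad and (horizontal distance between castor_a_mid and socket_0 below 0.007 m or horizontal distance between castor_a_mid and socket_1 below 0.007 m or horizontal distance between castor_a_mid and socket_2 below 0.007 m) and (horizontal distance between castor_b_mid and socket_0 below 0.007 m or horizontal distance between castor_b_mid and socket_1 below 0.007 m or horizontal distance between castor_b_mid and socket_2 below 0.007 m)))), for 0.2 s.
At the end, for the whole second after the job is handed in: The castor that binds (not turned past 1.3 rad, as the other two wheels were) lies released and at rest in the bin; the spare and the two sound castors stand at rest in the three sleeves, each within 7 mm of its axis, 4 mm of fully home and 0.1 rad of upright (((x of castor_a_mid in the frame of bin between -0.08 and 0.08 m and y of castor_a_mid in the frame of bin between -0.09 and 0.09 m and z of castor_a_mid in the frame of bin below 0.09 m and contact force between the fingers and castor_a below 0.1 N and (value of joint wheel_b above 1.3 rad or value of joint wheel_b below -1.3 rad) and (value of joint wheel_c above 1.3 rad or value of joint wheel_c below -1.3 rad) and z of each of castor_b_mid, castor_c_mid in the frame of dolly below 0.107 m and angle between each of castor_b_mid, castor_c_mid's own z axis and vertical below 0.1 rad and (horizontal distance between castor_b_mid and socket_0 below 0.007 m or horizontal distance between castor_b_mid and socket_1 below 0.007 m or horizontal distance between castor_b_mid and socket_2 below 0.007 m) and (horizontal distance between castor_c_mid and socket_0 below 0.007 m or horizontal distance between castor_c_mid and socket_1 below 0.007 m or horizontal distance between castor_c_mid and socket_2 below 0.007 m)) or (x of castor_b_mid in the frame of bin between -0.08 and 0.08 m and y of castor_b_mid in the frame of bin between -0.09 and 0.09 m and z of castor_b_mid in the frame of bin below 0.09 m and contact force between the fingers and castor_b below 0.1 N and (value of joint wheel_a above 1.3 rad or value of joint wheel_a below -1.3 rad) and (value of joint wheel_c above 1.3 rad or value of joint wheel_c below -1.3 rad) and z of each of castor_a_mid, castor_c_mid in the frame of dolly below 0.107 m and angle between each of castor_a_mid, castor_c_mid's own z axis and vertical below 0.1 rad and (horizontal distance between castor_a_mid and socket_0 below 0.007 m or horizontal distance between castor_a_mid and socket_1 below 0.007 m or horizontal distance between castor_a_mid and socket_2 below 0.007 m) and (horizontal distance between castor_c_mid and socket_0 below 0.007 m or horizontal distance between castor_c_mid and socket_1 below 0.007 m or horizontal distance between castor_c_mid and socket_2 below 0.007 m)) or (x of castor_c_mid in the frame of bin between -0.08 and 0.08 m and y of castor_c_mid in the frame of bin between -0.09 and 0.09 m and z of castor_c_mid in the frame of bin below 0.09 m and contact force between the fingers and castor_c below 0.1 N and (value of joint wheel_a above 1.3 rad or value of joint wheel_a below -1.3 rad) and (value of joint wheel_b above 1.3 rad or value of joint wheel_b below -1.3 rad) and z of each of castor_a_mid, castor_b_mid in the frame of dolly below 0.107 m and angle between each of castor_a_mid, castor_b_mid's own z axis and vertical below 0.1 rad and (horizontal distance between castor_a_mid and socket_0 below 0.007 m or horizontal distance between castor_a_mid and socket_1 below 0.007 m or horizontal distance between castor_a_mid and socket_2 below 0.007 m) and (horizontal distance between castor_b_mid and socket_0 below 0.007 m or horizontal distance between castor_b_mid and socket_1 below 0.007 m or horizontal distance between castor_b_mid and socket_2 below 0.007 m))) and z of castor_spare_mid in the frame of dolly below 0.107 m and angle between castor_spare_mid's own z axis and vertical below 0.1 rad and (horizontal distance between castor_spare_mid and socket_0 below 0.007 m or horizontal distance between castor_spare_mid and socket_1 below 0.007 m or horizontal distance between castor_spare_mid and socket_2 below 0.007 m) and linear speed of each of castor_a, castor_b, castor_c, castor_spare below 0.02 m/s); the robot touches nothing.
It fails at once if a sound castor was lifted out of the dolly ((z of castor_a_mid in the frame of dolly above 0.123 m and (value of joint wheel_a above 1.2 rad or value of joint wheel_a below -1.2 rad)) or (z of castor_b_mid in the frame of dolly above 0.123 m and (value of joint wheel_b above 1.2 rad or value of joint wheel_b below -1.2 rad)) or (z of castor_c_mid in the frame of dolly above 0.123 m and (value of joint wheel_c above 1.2 rad or value of joint wheel_c below -1.2 rad))).
It fails at once if the beaker was moved more than 30 mm (distance of beaker from where it was at the start of the episode above 0.03 m).
It fails at once if the calipers was moved more than 30 mm (distance of calipers from where it was at the start of the episode above 0.03 m).
It fails at once if the colour jar was moved more than 30 mm (distance of jar_3 from where it was at the start of the episode above 0.03 m).
It also fails if it takes over 72 s, if anything falls off the work surface, if the arm or the gripper's body presses on something with over 40 N, if the wrist force passes 120 N, or if a joint passes its speed limit or range.

## Working session

There is one attempt and no reset: what is moved stays moved. The work goes in short steps, Python scripts to look and compute and a shell command to move; the robot and the scene stay as the last step left them, time stands still between calls to the robot, and variables do not carry over. Pictures are saved under pics/ and viewed, at most 10 in all, crops included, and the job is handed in when it is done.

```bash
mkdir -p pics
python3 - <<'E'
from plant import *
import cv2,numpy as np
s=get_state()
print({k:np.round(v,3) for k,v in s.items()})
for n in("scene","top"):
    im=snapshot(n); cv2.imwrite(f"pics/{n}0.png",im[:,:,::-1]); print(n,get_calibration(n))
print(get_calibration("wrist"),pinch_z)
E
```

```text
{'time': np.float64(0.0), 'joint_positions': array([-1.285,  0.334,  0.04 ,  1.466, -0.013,  1.343, -0.058]), 'joint_velocities': array([-0.001, -0.   ,  0.001,  0.   , -0.   ,  0.001,  0.001]), 'tau': array([ 0.0000e+00, -6.5855e+01,  1.3660e+00, -4.0556e+01,  1.7000e-02,
        1.3000e-02, -0.0000e+00]), 'tool_pos': array([0.244, 0.602, 0.23 ]), 'tool_rot': array([-0.   ,  0.191,  0.982, -0.001]), 'force': array([ 0.168, -0.753,  0.111]), 'ft_torque': array([-0.051, -0.017,  0.012]), 'gripper_force': np.float64(0.0), 'width': np.float64(0.085)}
scene {'fx': 503.2926341691379, 'fy': 503.2926341691379, 'cx': 282.4373737484617, 'cy': 216.67827687747186, 'origin': array([-0.07580887, -0.68993938,  1.05054254]), 'attitude': array([ 0.85666723,  0.35326174, -0.13396404, -0.35125637])}
top {'fx': 431.2552627296594, 'fy': 431.2552627296594, 'cx': 277.40426796335544, 'cy': 207.59486421610316, 'origin': array([0.40070973, 0.006899  , 1.43300545]), 'attitude': array([ 0.70804449,  0.04228923, -0.04420608, -0.70351293])}
{'fx': 355.53143032661677, 'fy': 355.53143032661677, 'cx': 279.68120868410733, 'cy': 208.9541567475295, 'mount': array([[-6.05015068e-04,  9.63353339e-01,  2.68234930e-01,
         6.91431892e-02],
       [ 9.99999717e-01,  7.02972911e-04, -2.69153626e-04,
         8.70473332e-04],
       [-4.47851934e-04,  2.68234691e-01, -9.63353492e-01,
        -1.43307939e-01],
       [ 0.00000000e+00,  0.00000000e+00,  0.00000000e+00,
         1.00000000e+00]])} 0.0187
```

View pics/scene0.png

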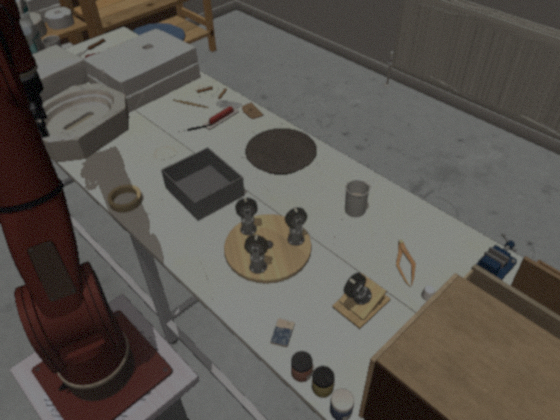

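View pics/top0.png

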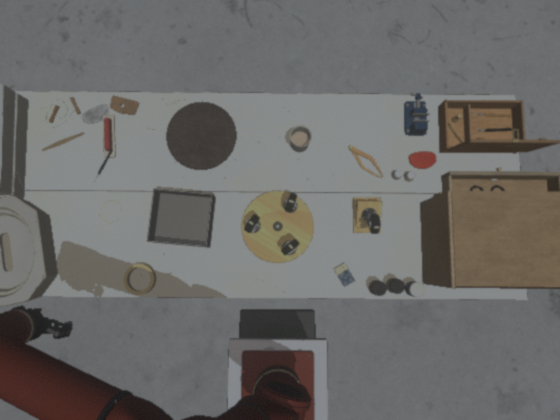

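```bash
cat > h.py <<'E'
from plant import *
import cv2,numpy as np
from scipy.spatial.transform import Rotation as R
def rot(q): return R.from_quat([q[1],q[2],q[3],q[0]])
def T(s=None):
    s=s or get_state(); return rot(s['tool_rot']).as_matrix(),np.array(s['tool_pos'])
def cam(name,pose=None):
    c=get_calibration(name)
    if name!='wrist': return c,rot(c['attitude']).as_matrix(),np.array(c['origin'])
    Rt,p=pose or T(); M=c['mount']; return c,Rt@M[:3,:3],Rt@M[:3,3]+p
def onz(C,u,v,z):
    c,Rc,o=C; d=Rc@np.array([(u-c['cx'])/c['fx'],-(v-c['cy'])/c['fy'],-1]); return o+d*(z-o[2])/d[2]
def proj(C,P):
    c,Rc,o=C; q=Rc.T@(np.array(P)-o); return c['cx']-c['fx']*q[0]/q[2], c['cy']+c['fy']*q[1]/q[2]
def look(tag):
    pose=T(); im=snapshot('wrist')[:,:,::-1]; cv2.imwrite(f'pics/{tag}.png',im)
    np.savez(f'pics/{tag}.npz',R=pose[0],p=pose[1]); return im,cam('wrist',pose)
def load(tag):
    d=np.load(f'pics/{tag}.npz'); return cv2.imread(f'pics/{tag}.png'),cam('wrist',(d['R'],d['p']))
def rel(P,s=None):
    "world point -> tool coordinates from the current pose"
    Rt,p=T(s); return Rt.T@(np.array(P)-p)
E
python3 - <<'E'
from h import *
C=cam('top')
for n,u,v,z in [('dolly',277,226,.018),('bin',182,217,.0),('binTL',153,190,.075),('binTR',214,190,.075),('binBL',150,240,.075),('binBR',209,246,.075),('c1',251,223,.12),('c2',290,202,.12),('c3',289,245,.12),('stand',368,215,.02),('spare',373,222,.12),('beaker',300,139,.09),('cal',366,160,.01),('jars',397,287,.05)]:
    print(n,onz(C,u,v,z).round(3))
s=get_state();print(np.round(rot(s['tool_rot']).as_matrix(),3))
E
```

```text
dolly [0.514 0.005 0.018]
bin [0.543 0.322 0.   ]
binTL [0.622 0.4   0.075]
binTR [0.623 0.206 0.075]
binBL [0.463 0.403 0.075]
binBR [0.445 0.218 0.075]
c1 [0.514 0.084 0.12 ]
c2 [ 0.58  -0.035  0.12 ]
c3 [ 0.448 -0.032  0.12 ]
stand [ 0.552 -0.295  0.02 ]
spare [ 0.52  -0.289  0.12 ]
beaker [ 0.788 -0.067  0.09 ]
cal [ 0.739 -0.294  0.01 ]
jars [ 0.32  -0.376  0.05 ]
[[-0.927  0.375 -0.   ]
 [ 0.375  0.927 -0.001]
 [-0.    -0.002 -1.   ]]
```

```bash
python3 -m pendant '[{"slide":[-0.043,-0.043,-0.01],"dr":[0,0,0]},{"slide":[-0.043,-0.043,-0.01],"dr":[0,0,0]},{"slide":[-0.043,-0.043,-0.01],"dr":[0,0,0]},{"slide":[-0.043,-0.043,-0.01],"dr":[0,0,0]},{"slide":[-0.043,-0.043,-0.01],"dr":[0,0,0]},{"slide":[-0.043,-0.043,-0.01],"dr":[0,0,0]},{"slide":[-0.043,-0.043,-0.01],"dr":[0,0,0]},{"slide":[-0.043,-0.043,-0.01],"dr":[0,0,0]},{"slide":[-0.043,-0.043,-0.01],"dr":[0,0,0]},{"slide":[-0.043,-0.043,-0.01],"dr":[0,0,0]}]'
python3 -m pendant '[{"slide":[0,0,0],"dr":[0,0,-0.18]},{"slide":[0,0,0],"dr":[0,0,-0.18]},{"slide":[0,0,0],"dr":[0,0,0]},{"slide":[0,0,0],"dr":[0,0,0]}]' -
python3 - <<'E'
from h import *
s=get_state();print(s['joint_positions'].round(2),s['tool_pos'].round(4),T()[0].round(3),s['joint_velocities'].round(3))
im,C=look('w1'); cv2.imwrite('pics/w1b.png',cv2.resize(im,(800,600)))
E
```

```text
time: 1.35
tool_pos: [0.4814, 0.0405, 0.3316]
tool_rot: [0.0, 0.191, 0.982, 0.0]
force: [0.9, 1.2, 0.2]
width: 0.0851
gripper_force: 0.0
time: 1.85
tool_pos: [0.481, 0.0426, 0.3312]
tool_rot: [-0.0, 0.014, 1.0, -0.0]
force: [-0.2, 0.0, -0.1]
width: 0.0855
gripper_force: 0.0
[-0.78 -0.08  0.56  1.72  0.04  1.5   1.32] [0.481  0.0426 0.3312] [[-1.     0.029 -0.   ]
 [ 0.029  1.    -0.   ]
 [ 0.    -0.    -1.   ]] [-0.001 -0.    -0.     0.    -0.001  0.001  0.011]
```

View pics/w1b.png

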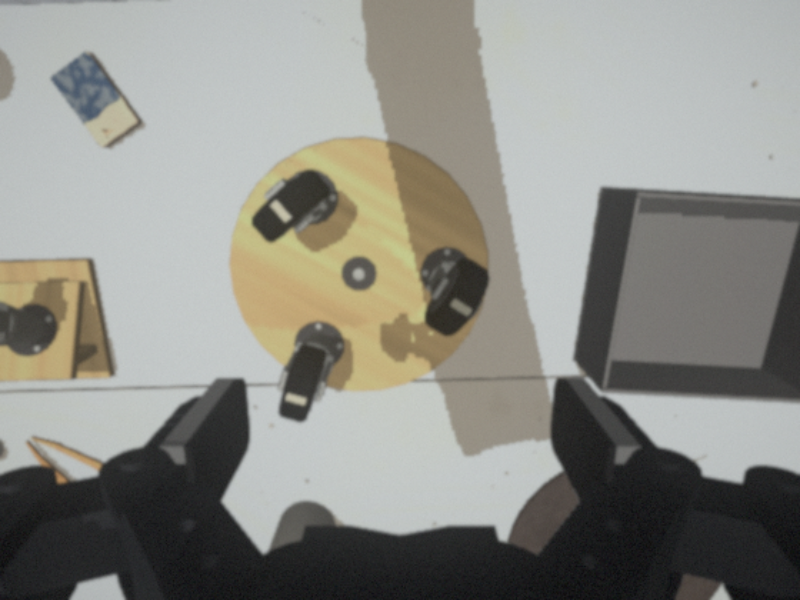

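Run:
```python
from h import *
im,C=load('w1')
hsv=cv2.cvtColor(im,cv2.COLOR_BGR2HSV)
m=cv2.inRange(hsv,(10,70,60),(35,255,255)); m[:, :150]=0
m=cv2.morphologyEx(m,cv2.MORPH_OPEN,np.ones((5,5)))
cs,_=cv2.findContours(m,cv2.RETR_EXTERNAL,cv2.CHAIN_APPROX_NONE); c=max(cs,key=cv2.contourArea)
h=cv2.convexHull(c)[:,0]
P=np.array([onz(C,u,v,.018)[:2] for u,v in h])
from scipy.optimize import least_squares
r=least_squares(lambda q:np.hypot(*(P-q[:2]).T)-.12,[.51,0],loss='soft_l1',f_scale=.001)
print(r.x,np.abs(r.fun).mean(), np.hypot(*(P-r.x).T).round(4))
for n,u,v in [('N1',320,195),('N2',442,270),('N3',320,345)]:
    p=onz(C,u*.7,v*.7,.065)[:2]; d=p-r.x; print(n,p.round(4),np.hypot(*d).round(4),np.degrees(np.arctan2(d[1],d[0])))
print('hub',onz(C,358*.7,272*.7,.02))
tiles=[]
for u,v in [(300,205),(455,290),(310,370)]:
    u=int(u*.7);v=int(v*.7); tiles.append(cv2.resize(im[v-50:v+50,u-40:u+40],None,fx=3.3,fy=3.3,interpolation=cv2.INTER_CUBIC)); print(u-40,v-50)
cv2.imwrite('pics/w1c.png',np.hstack(tiles))
```

```text
[0.51424405 0.00661468] 0.0023534534397312394 [0.1188 0.1184 0.1186 0.1184 0.118  0.1186 0.1183 0.1181 0.1179 0.118
 0.1172 0.117  0.1169 0.1156 0.1162 0.1166 0.1162 0.1165 0.1165 0.116
 0.1158 0.1158 0.1162 0.1162 0.1159 0.116  0.1159 0.1164 0.1169 0.1167
 0.1164 0.1175 0.1176 0.1179 0.1184 0.1185 0.1188 0.1184 0.1184 0.1185
 0.1186 0.1185 0.1181 0.1186 0.1187 0.1187 0.1193 0.1193 0.1192 0.1187
 0.1188 0.1186 0.119  0.1186]
N1 [ 0.4394 -0.0178] 0.0788 -161.90904898735633
N2 [0.5029 0.0783] 0.0726 98.98138688405989
N3 [ 0.5657 -0.0269] 0.0614 -33.04655343877323
hub [0.51248537 0.00500119 0.02      ]
170 93
278 153
177 209
```

View pics/w1c.png

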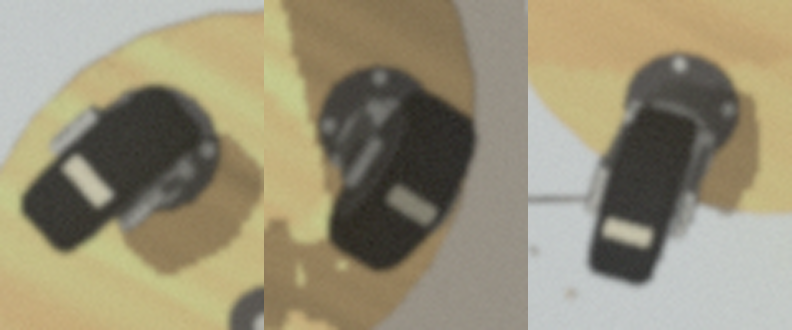

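Run:
```python
from h import *
im,C=load('w1')
D=[('N1',(170,93),(165,150),(70,157),(107,204),[((30,192),(120,97)),((72,246),(195,147))]),
('N2',(278,153),(111,125),(128,192),(168,218),[((68,205),(140,100)),((128,262),(205,150))]),
('N3',(177,209),(154,110),(75,230),(124,238),[((64,262),(107,112)),((124,270),(165,125))])]
col=[]
for n,o,c,a,b,E in D:
    f=lambda p,z:onz(C,o[0]+p[0]/3.3,o[1]+p[1]/3.3,z)[:2]
    pc=f(c,.066);A=f(a,.133);B=f(b,.133);m=(A+B)/2
    ang=lambda d:np.degrees(np.arctan2(d[1],d[0]))%180
    print(n,'collar',pc.round(4),'smear',m.round(4),np.hypot(*(B-A)).round(4),'axle',ang(B-A).round(1),'edges+90',[((ang(f(q,.128)-f(p,.128))+90)%180).round(1) for p,q in E]); col.append(pc)
col=np.array(col);print(col.mean(0),[np.hypot(*(x-y)) for x,y in zip(col,np.roll(col,1,0))])
d=np.array([.5137,.006])
for p in col: print(np.hypot(*(p-d)),np.degrees(np.arctan2(*(p-d)[::-1])))
```

```text
N1 collar [ 0.4413 -0.0224] smear [ 0.4446 -0.0338] 0.0166 axle 34.5 edges+90 [np.float64(42.5), np.float64(35.9)]
N2 collar [0.505  0.0809] smear [0.515  0.0862] 0.0149 axle 54.8 edges+90 [np.float64(55.6), np.float64(56.4)]
N3 collar [ 0.5664 -0.0272] smear [ 0.5828 -0.0356] 0.0158 axle 78.0 edges+90 [np.float64(70.5), np.float64(71.4)]
[0.50424703 0.01044378] [np.float64(0.1251502875221926), np.float64(0.12129475974320672), np.float64(0.12423161505508382)]
0.077731625517171 -158.59730025866043
0.07535922865495374 96.61027781473553
0.062254323289970395 -32.186074710762924
```

Run:
```python
from h import *
im,C=load('w1')
f=[(220,138.5),(311.6,190.9),(223.7,242.3)]
sm=np.array([[ 0.4446,-0.0338],[.515,.0862],[.5828,-.0356]])
from scipy.optimize import least_squares
for z in(.018,.021,.024):
    col=np.array([onz(C,*p,z)[:2] for p in f]); print(z,col.round(4),[np.hypot(*(x-y)).round(4) for x,y in zip(col,np.roll(col,1,0))],col.mean(0))
def fit(P):
    g=lambda q:(np.stack([q[0]+.08*np.cos(q[2]+np.radians([0,-120,120])),q[1]+.08*np.sin(q[2]+np.radians([0,-120,120]))],1))
    r=least_squares(lambda q:(g(q)-P).ravel(),[.514,.005,-2.6]); return r.x,g(r.x).round(4),r.fun.round(4)
print(fit(sm)); 
print(fit(np.array([onz(C,*p,.021)[:2] for p in f])))
```

```text
0.018 [[ 0.4448 -0.0304]
 [ 0.5159  0.0849]
 [ 0.5844 -0.0357]] [np.float64(0.1397), np.float64(0.1355), np.float64(0.1387)] [0.51505931 0.00628358]
0.021 [[ 0.4446 -0.0299]
 [ 0.5153  0.0847]
 [ 0.5833 -0.0352]] [np.float64(0.1388), np.float64(0.1346), np.float64(0.1378)] [0.51438422 0.00654354]
0.024 [[ 0.4444 -0.0294]
 [ 0.5146  0.0844]
 [ 0.5822 -0.0346]] [np.float64(0.1379), np.float64(0.1337), np.float64(0.1369)] [0.51370913 0.00680349]
(array([ 0.51413333,  0.0056    , -2.62987605]), array([[ 0.4444, -0.0336],
       [ 0.5151,  0.0856],
       [ 0.5829, -0.0352]]), array([-0.0002,  0.0002,  0.0001, -0.0006,  0.0001,  0.0004]))
(array([ 0.51438422,  0.00654354, -2.64277378]), array([[ 0.4441, -0.0317],
       [ 0.5164,  0.0865],
       [ 0.5827, -0.0352]]), array([-0.0004, -0.0018,  0.0011,  0.0019, -0.0007, -0.    ]))
```

```bash
python3 -m pendant '[{"slide":[-0.0065,0.012,0.046],"dr":[0,0,0]},{"slide":[-0.0065,0.012,0.046],"dr":[0,0,0]},{"slide":[-0.0065,0.012,0.046],"dr":[0,0,0]},{"slide":[-0.0065,0.012,0.046],"dr":[0,0,0]},{"slide":[0,0,0],"dr":[0,0,0]}]' 0 40
python3 -m pendant '[{"slide":[0,0,0.006],"dr":[0,0,0]},{"slide":[0,0,0.004],"dr":[0,0,0]},{"slide":[0,0,0.0],"dr":[0,0,0]}]'
python3 - <<'E'
from h import *
print(rel([.5151,.0856,.133]).round(4),rel([.5085,.0901,.133]).round(4),get_state()['force'])
E
```

```text
time: 2.52
tool_pos: [0.5062, 0.09, 0.1446]
tool_rot: [-0.003, 0.013, 1.0, -0.002]
force: [0.3, -0.3, 0.8]
width: -0.0002
gripper_force: 0.0
time: 2.9
tool_pos: [0.5087, 0.0897, 0.1382]
tool_rot: [0.001, 0.013, 1.0, 0.0]
force: [-0.4, 0.4, -0.2]
width: 0.0002
gripper_force: 0.0
[-0.0065 -0.0039  0.0052] [0.0002 0.0004 0.0052] [-0.39233235  0.35661039 -0.20239424]
```

```bash
python3 -m pendant '[{"slide":[0,0,0.004],"dr":[0,0,0]},{"slide":[0,0,0.001],"dr":[0,0,0]},{"slide":[0,0,0.0],"dr":[0,0,0]}]'
python3 -m pendant '[{"slide":[0,0,0.001],"dr":[0,0,0]},{"slide":[0,0,0],"dr":[0,0,0]}]'
```

```text
time: 3.28
tool_pos: [0.5088, 0.0898, 0.1329]
tool_rot: [0.001, 0.013, 1.0, 0.0]
force: [0.3, -0.5, 4.8]
width: -0.0002
gripper_force: 2.2
time: 3.52
tool_pos: [0.5094, 0.0897, 0.1326]
tool_rot: [0.001, 0.013, 1.0, 0.0]
force: [-0.9, -1.0, 11.0]
width: 0.0003
gripper_force: 5.5
```

```bash
python3 -m pendant '[{"slide":[-0.021,-0.0136,0],"dr":[0,0,0]},{"slide":[-0.021,-0.0136,-0.005],"dr":[0,0,0]},{"slide":[-0.02,-0.013,-0.03],"dr":[0,0,0]},{"slide":[0.03,0,-0.06],"dr":[0,0,0]},{"slide":[0.03,0,-0.06],"dr":[0,0,0]},{"slide":[0,0,0],"dr":[0,0,0]}]'
python3 - <<'E'
from h import *
im,C=look('w2'); print(get_state()['tool_pos'])
t=[]
for P in ([.4444,-.0336],[.5151,.0856],[.5829,-.0352]):
    u,v=np.round(proj(C,P+[.11])).astype(int); print(u,v); t.append(cv2.resize(cv2.copyMakeBorder(im,80,80,80,80,cv2.BORDER_CONSTANT)[v+20:v+140,u+35:u+125],None,fx=2.9,fy=2.9))
cv2.imwrite('pics/w2c.png',np.hstack(t))
E
```

```text
time: 4.28
tool_pos: [0.5142, 0.0495, 0.2826]
tool_rot: [0.003, 0.012, 1.0, 0.002]
force: [0.4, -0.6, -1.0]
width: 0.0001
gripper_force: 0.0
[0.51385371 0.04971301 0.28011376]
178 110
317 187
191 259
```

View pics/w2c.png

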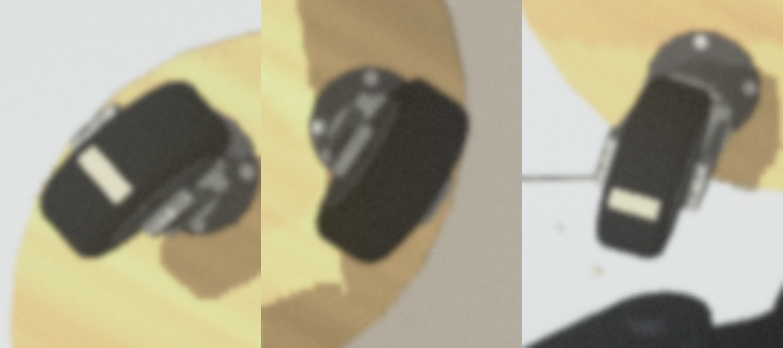

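```bash
python3 -m pendant '[{"slide":[0.024,-0.0263,0.046],"dr":[0,0,0]},{"slide":[0.024,-0.0263,0.046],"dr":[0,0,0]},{"slide":[0.024,-0.0263,0.046],"dr":[0,0,0]},{"slide":[0,0,0],"dr":[0,0,0]},{"slide":[0,0,0],"dr":[0,0,0]}]'
python3 - <<'E'
from h import *
print(rel([.4397,-.0271,.133]).round(4),T()[0].round(3))
E
```

```text
time: 4.95
tool_pos: [0.4399, -0.0273, 0.1402]
tool_rot: [-0.0, 0.012, 1.0, -0.0]
force: [0.5, 0.1, 0.2]
width: -0.0003
gripper_force: 0.0
[0.0002 0.0002 0.0072] [[-1.     0.025 -0.   ]
 [ 0.025  1.    -0.   ]
 [ 0.    -0.    -1.   ]]
```

```bash
python3 -m pendant '[{"slide":[0,0,0.005],"dr":[0,0,0]},{"slide":[0,0,0.002],"dr":[0,0,0]},{"slide":[0,0,0.001],"dr":[0,0,0]},{"slide":[0,0,0],"dr":[0,0,0]}]'
```

```text
time: 5.45
tool_pos: [0.4402, -0.0273, 0.1328]
tool_rot: [0.001, 0.012, 1.0, 0.0]
force: [-1.3, 0.5, 4.3]
width: 0.0004
gripper_force: 2.5
```

```bash
python3 -m pendant '[{"slide":[0,0,0.001],"dr":[0,0,0]},{"slide":[-0.0152,-0.02,0],"dr":[0,0,0]},{"slide":[-0.0152,-0.02,-0.004],"dr":[0,0,0]},{"slide":[-0.015,-0.019,-0.03],"dr":[0,0,0]},{"slide":[0,0,-0.06],"dr":[0,0,0]},{"slide":[0,0.03,-0.05],"dr":[0,0,0]},{"slide":[0,0,0],"dr":[0,0,0]}]'
python3 - <<'E'
from h import *
im,C=look('w3'); print(get_state()['tool_pos'], rel([.5814,-.0429,.143]))
t=[]
for P in ([.4444,-.0336],[.5151,.0856],[.5829,-.0352]):
    u,v=np.round(proj(C,P+[.11])).astype(int); print(u,v); t.append(cv2.resize(cv2.copyMakeBorder(im,80,80,80,80,cv2.BORDER_CONSTANT)[v+20:v+140,u+35:u+125],None,fx=2.9,fy=2.9))
cv2.imwrite('pics/w3c.png',np.hstack(t))
E
```

```text
time: 6.32
tool_pos: [0.4862, -0.0556, 0.2788]
tool_rot: [0.003, 0.011, 1.0, 0.001]
force: [-0.3, 0.7, -1.4]
width: -0.0
gripper_force: 0.0
[ 0.48512422 -0.056696    0.27654441] [-0.09554825  0.01585714  0.13383777]
302 140
432 216
301 285
```

View pics/w3c.png

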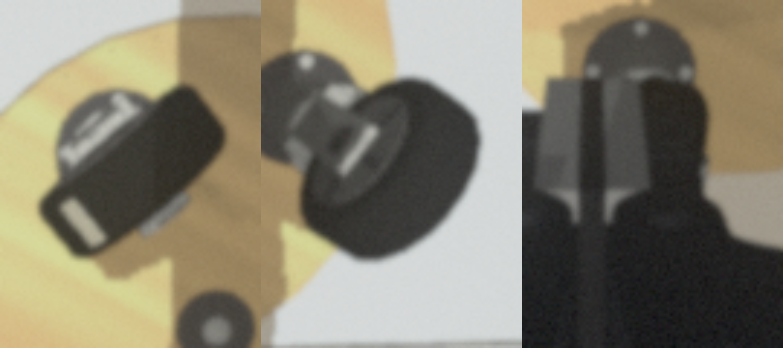

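```bash
python3 - <<'E'
from h import *
im,C=load('w3')
d=np.array([.588,-.809])
for a in np.arange(0,1.5,.1):
    P=np.r_[np.array([.4444,-.0336])+.03*np.sin(a)*d,.103+.03*np.cos(a)]; print(round(a,1),np.round(proj(C,P),1))
E
python3 -m pendant '[{"slide":[-0.0298,0.0087,0.0455],"dr":[0,0,0]},{"slide":[-0.0298,0.0087,0.0455],"dr":[0,0,0]},{"slide":[-0.0298,0.0087,0.0455],"dr":[0,0,0]},{"slide":[0,0,0],"dr":[0,0,0]},{"slide":[0,0,0],"dr":[0,0,0]}]'
python3 - <<'E'
from h import *
print(rel([.5752,-.033,.133]).round(4))
E
```

```text
0.0 [303.9 143. ]
0.1 [300.9 145.2]
0.2 [297.9 147.4]
0.3 [295.  149.5]
0.4 [292.1 151.5]
0.5 [289.4 153.3]
0.6 [286.9 155. ]
0.7 [284.5 156.5]
0.8 [282.4 157.7]
0.9 [280.5 158.8]
1.0 [278.9 159.6]
1.1 [277.5 160.3]
1.2 [276.4 160.7]
1.3 [275.5 160.9]
1.4 [275.  160.8]
time: 7.0
tool_pos: [0.5732, -0.0349, 0.137]
tool_rot: [-0.001, 0.013, 1.0, -0.001]
force: [0.3, -0.8, -0.6]
width: -0.0002
gripper_force: 0.0
[-0.0019  0.002   0.004 ]
```

```bash
python3 -m pendant '[{"slide":[0,0,0.003],"dr":[0,0,0]},{"slide":[0,0,0.0015],"dr":[0,0,0]},{"slide":[0,0,0],"dr":[0,0,0]}]'
```

```text
time: 7.38
tool_pos: [0.5739, -0.0338, 0.1342]
tool_rot: [0.0, 0.012, 1.0, 0.0]
force: [-0.3, -0.6, 0.6]
width: 0.0002
gripper_force: 0.0
```

```bash
python3 -m pendant '[{"slide":[0,0,0.0025],"dr":[0,0,0]},{"slide":[-0.0242,-0.0063,0.0005],"dr":[0,0,0]},{"slide":[-0.0242,-0.0063,-0.004],"dr":[0,0,0]},{"slide":[-0.024,-0.006,-0.03],"dr":[0,0,0]},{"slide":[0.03,0,-0.05],"dr":[0,0,0]},{"slide":[0.06,0,-0.015],"dr":[0,0,0]},{"slide":[0.06,0,0],"dr":[0,0,0]},{"slide":[0,0,0],"dr":[0,0,0]}]'
python3 - <<'E'
from h import *
im,C=look('w4'); print(get_state()['tool_pos'])
cv2.imwrite('pics/w4b.png',cv2.resize(im,(800,600)))
for P in ([.4444,-.0336],[.5151,.0856],[.5829,-.0352],[.545,-.295]): print(np.round(np.array(proj(C,P+[.133]))/.7))
d=np.array([.961,-.276])
for a in (.5,1,1.3,1.5): print(np.array(proj(C,np.r_[np.array([.5829,-.0352])+.03*np.sin(a)*d,.103+.03*np.cos(a)]))/.7)
E
```

```text
time: 8.38
tool_pos: [0.4924, -0.0506, 0.2304]
tool_rot: [0.0, 0.012, 1.0, 0.003]
force: [0.7, -0.5, -0.2]
width: 0.0
gripper_force: 0.0
[ 0.49478063 -0.05005532  0.23078274]
[429. 202.]
[667. 338.]
[429. 462.]
[-70. 411.]
[421.46105217 480.06092958]
[415.70410498 485.10396047]
[413.60381283 481.70979466]
[412.85104741 477.14041884]
```

View pics/w4b.png

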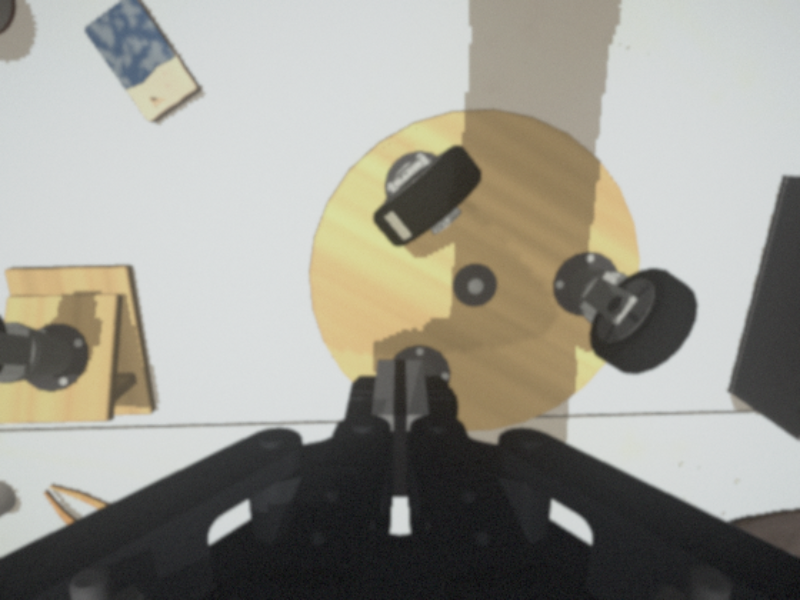

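```bash
python3 -m pendant '[{"slide":[0.004,-0.0375,-0.025],"dr":[0,0,0]},{"slide":[0.004,-0.0375,-0.025],"dr":[0,0,0]},{"slide":[0.004,-0.0375,-0.025],"dr":[0,0,0]},{"slide":[0.004,-0.0375,-0.025],"dr":[0,0,0]},{"slide":[0,0,0],"dr":[0,0,0]},{"slide":[0,0,0],"dr":[0,0,0]}]' 0.085
python3 - <<'E'
from h import *
im,C=look('w5'); print(get_state()['tool_pos'])
cv2.imwrite('pics/w5b.png',cv2.resize(im,(800,600)))
E
```

```text
time: 9.18
tool_pos: [0.4772, -0.1994, 0.3297]
tool_rot: [-0.0, 0.012, 1.0, -0.0]
force: [-0.6, 0.0, -0.5]
width: 0.0851
gripper_force: 0.0
[ 0.47701364 -0.19889971  0.32941776]
```

View pics/w5b.png

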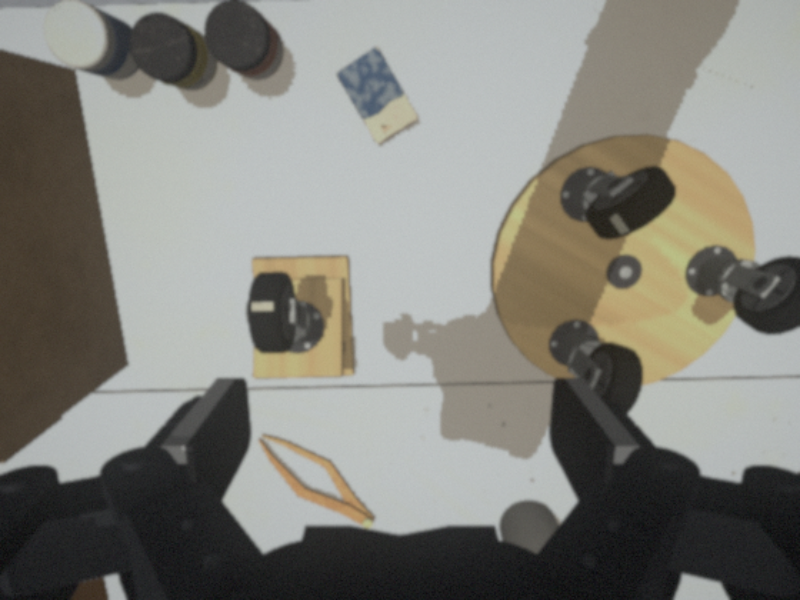

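```bash
python3 -m pendant '[{"slide":[-0.0235,0.042,0.02],"dr":[0,0,0]},{"slide":[-0.0235,0.042,0.02],"dr":[0,0,0]},{"slide":[-0.0235,0.042,0.02],"dr":[0,0,0]},{"slide":[-0.0235,0.042,0.02],"dr":[0,0,0]},{"slide":[0,0,0.035],"dr":[0,0,0]},{"slide":[0,0,0.035],"dr":[0,0,0]},{"slide":[0,0,0.034],"dr":[0,0,0]},{"slide":[0,0,0],"dr":[0,0,0]},{"slide":[0,0,0],"dr":[0,0,0]}]' 0
python3 - <<'E'
from h import *
print(rel([.5752,-.033,.133]).round(4))
E
```

```text
time: 10.35
tool_pos: [0.575, -0.034, 0.1469]
tool_rot: [0.0, 0.012, 1.0, -0.0]
force: [0.3, 0.3, 0.8]
width: 0.0003
gripper_force: 0.0
[-0.0002  0.001   0.0139]
```

```bash
python3 -m pendant '[{"slide":[0,0,0.01],"dr":[0,0,0]},{"slide":[0,0,0.0035],"dr":[0,0,0]},{"slide":[0,0,0.0015],"dr":[0,0,0]},{"slide":[0,0,0],"dr":[0,0,0]}]'
```

```text
time: 10.85
tool_pos: [0.5759, -0.0347, 0.1328]
tool_rot: [0.002, 0.013, 1.0, 0.0]
force: [-0.5, 0.6, 9.9]
width: -0.0
gripper_force: 5.3
```

```bash
python3 -m pendant '[{"slide":[-0.0242,-0.0063,0.0005],"dr":[0,0,0]},{"slide":[-0.0242,-0.0063,-0.004],"dr":[0,0,0]},{"slide":[-0.024,-0.006,-0.03],"dr":[0,0,0]},{"slide":[0.03,0,-0.05],"dr":[0,0,0]},{"slide":[0.055,0.005,-0.02],"dr":[0,0,0]},{"slide":[0.055,0.005,0],"dr":[0,0,0]},{"slide":[0.055,0.005,0],"dr":[0,0,0]},{"slide":[0,0,0],"dr":[0,0,0]}]' 0.07
python3 -m pendant '[{"slide":[0,0,0],"dr":[0,0,0.185]},{"slide":[0,0,0],"dr":[0,0,0.185]},{"slide":[0,0,0],"dr":[0,0,0.185]},{"slide":[0,0,0],"dr":[0,0,0.185]},{"slide":[0,0,0],"dr":[0,0,0.185]},{"slide":[0,0,0],"dr":[0,0,0]},{"slide":[0,0,0],"dr":[0,0,0]}]'
python3 - <<'E'
from h import *
print(rel([.4444,-.0336,.08]).round(4),T()[0].round(3),get_state()['joint_positions'].round(2))
im,C=look('w6')
for P in ([.4444,-.0336],[.5151,.0856],[.5829,-.0352]):print(np.round(proj(C,P+[.133])))
# smear: bright pixels on black near N1
E
```

```text
time: 11.85
tool_pos: [0.4492, -0.0346, 0.2355]
tool_rot: [0.001, 0.012, 1.0, 0.004]
force: [1.2, 0.3, 0.5]
width: 0.0702
gripper_force: 0.0
time: 12.72
tool_pos: [0.4522, -0.0352, 0.2346]
tool_rot: [0.0, 0.456, 0.89, -0.0]
force: [-0.2, 0.1, -0.6]
width: 0.0701
gripper_force: 0.0
[ 0.0059 -0.0053  0.1546] [[-0.585  0.811 -0.   ]
 [ 0.811  0.585 -0.   ]
 [-0.    -0.    -1.   ]] [-0.76 -0.14  0.69  1.94  0.09  1.31  0.52]
[272. 203.]
[461. 123.]
[417. 306.]
```

Run:
```python
from h import *
im,C=load('w6')
g=cv2.cvtColor(im,cv2.COLOR_BGR2GRAY); hsv=cv2.cvtColor(im,cv2.COLOR_BGR2HSV)
x0,y0=200,100
m=cv2.inRange(g[y0:330,x0:350],0,48)
n,l,st,ce=cv2.connectedComponentsWithStats(m)
for i in range(1,n):
    if st[i,4]>300:
        c=np.argwhere(l==i)[:,::-1].astype(np.float32); print(st[i]+np.array([x0,y0,0,0,0]),cv2.minAreaRect(c+[x0,y0]))
m=cv2.inRange(hsv[y0:330,x0:350],(0,0,120),(40,90,255)); n,l,st,ce=cv2.connectedComponentsWithStats(m)
for i in range(1,n):
    if 40<st[i,4]<1000: print('s',st[i]+np.array([x0,y0,0,0,0]),cv2.minAreaRect(np.argwhere(l==i)[:,::-1].astype(np.float32)+[x0,y0]))
cv2.imwrite('pics/w6b.png',cv2.resize(im,(700,525)))
```

```text
Traceback (most recent call last):
cv2.error: OpenCV(4.12.0) /io/opencv/modules/imgproc/src/convhull.cpp:143: error: (-215:Assertion failed) total >= 0 && (depth == CV_32F || depth == CV_32S) in function 'convexHull'
```

Run:
```python
from h import *
im,C=load('w6'); cv2.imwrite('pics/w6b.png',cv2.resize(im,(700,525)))
```

```text
(no output)
```

View pics/w6b.png

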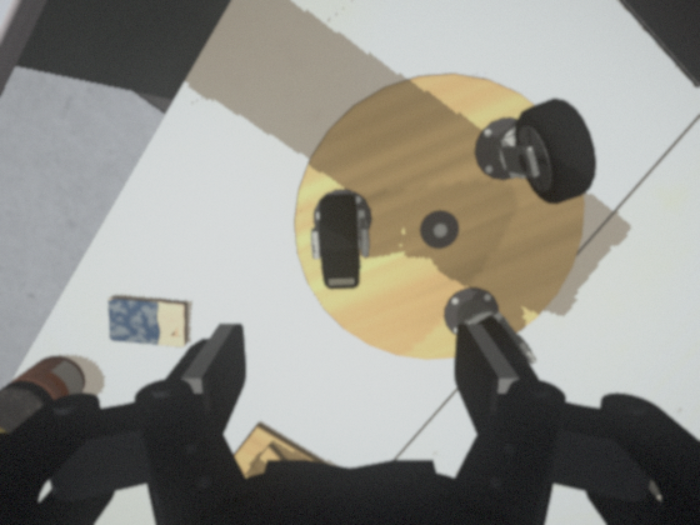

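```bash
python3 -m pendant '[{"slide":[0.003,-0.0025,0.025],"dr":[0,0,0]},{"slide":[0.003,-0.0028,0.025],"dr":[0,0,0]},{"slide":[0,0,0.04],"dr":[0,0,0]},{"slide":[0,0,0.04],"dr":[0,0,0]},{"slide":[0,0,0.024],"dr":[0,0,0]},{"slide":[0,0,0],"dr":[0,0,0]}]' 
python3 -m pendant '[{"slide":[0,0,0],"dr":[0,0,0]},{"slide":[0,0,0],"dr":[0,0,0]},{"slide":[0,0,0],"dr":[0,0,0]},{"slide":[0,0,0],"dr":[0,0,0]}]' 0.02 60
```

```text
time: 13.52
tool_pos: [0.4429, -0.0335, 0.0795]
tool_rot: [-0.001, 0.456, 0.89, -0.001]
force: [-1.7, 0.1, 0.5]
width: 0.0699
gripper_force: 0.0
time: 14.02
tool_pos: [0.4447, -0.0332, 0.0819]
tool_rot: [0.0, 0.457, 0.889, 0.001]
force: [-3.6, -1.1, 8.1]
width: 0.0333
gripper_force: 59.0
```

```bash
python3 -m pendant '[{"slide":[0,0,-0.01],"dr":[0,0,0]},{"slide":[0,0,-0.02],"dr":[0,0,0]},{"slide":[0,0,-0.03],"dr":[0,0,0]},{"slide":[0,0,-0.04],"dr":[0,0,0]},{"slide":[0,0,-0.05],"dr":[0,0,0]},{"slide":[0,0,0],"dr":[0,0,0]}]' 0.02 80
python3 -m pendant '[{"slide":[0.02,0.02,0],"dr":[0,0,0]},{"slide":[0.035,0.039,0],"dr":[0,0,0]},{"slide":[0.035,0.039,0],"dr":[0,0,0]},{"slide":[0.035,0.039,0],"dr":[0,0,0]},{"slide":[0.035,0.039,0],"dr":[0,0,0]},{"slide":[0.035,0.039,0],"dr":[0,0,0]},{"slide":[0.035,0.039,0],"dr":[0,0,0]},{"slide":[0.015,0.019,0],"dr":[0,0,0]},{"slide":[0,0,0],"dr":[0,0,0]}]'
```

```text
time: 14.78
tool_pos: [0.4461, -0.0333, 0.2347]
tool_rot: [0.002, 0.457, 0.889, 0.003]
force: [-0.4, 0.1, -2.8]
width: 0.0326
gripper_force: 80.2
time: 15.9
tool_pos: [0.5227, 0.3267, 0.229]
tool_rot: [-0.0, 0.456, 0.89, -0.001]
force: [-0.6, -0.8, -2.5]
width: 0.0326
gripper_force: 80.3
```

```bash
python3 -m pendant '[{"slide":[0,0,0],"dr":[0,0.175,0]},{"slide":[0,0,0],"dr":[0,0.175,0]},{"slide":[0,0,0],"dr":[0,0.175,0]},{"slide":[0,0,0],"dr":[0,0,0]},{"slide":[0,0,0],"dr":[0,0,0]}]'
python3 -m pendant '[{"slide":[-0.0168,0,0.029],"dr":[0,0,0]},{"slide":[-0.0168,0,0.029],"dr":[0,0,0]},{"slide":[-0.0168,0,0.029],"dr":[0,0,0]},{"slide":[-0.012,0,0.021],"dr":[0,0,0]},{"slide":[0,0,0],"dr":[0,0,0]},{"slide":[0,0,0],"dr":[0,0,0]}]'
```

```text
time: 16.52
tool_pos: [0.5235, 0.3242, 0.2303]
tool_rot: [-0.23, 0.442, 0.859, 0.118]
force: [-0.1, 0.8, -2.4]
width: 0.033
gripper_force: 80.2
time: 17.27
tool_pos: [0.524, 0.3256, 0.1073]
tool_rot: [-0.23, 0.441, 0.859, 0.119]
force: [1.2, -0.4, -2.9]
width: 0.0326
gripper_force: 80.3
```

```bash
python3 -m pendant '[{"slide":[-0.0165,0,0.0285],"dr":[0,0,0]},{"slide":[0,0,0],"dr":[0,0,0]},{"slide":[0,0,0],"dr":[0,0,0]}]'
python3 -m pendant '[{"slide":[0,0,0],"dr":[0,0,0]},{"slide":[0,0,0],"dr":[0,0,0]},{"slide":[0,0,0],"dr":[0,0,0]},{"slide":[0.005,0,-0.02],"dr":[0,0,0]},{"slide":[0.02,0,-0.035],"dr":[0,0,0]},{"slide":[0.03,0,-0.05],"dr":[0,0,0]},{"slide":[0.03,0,-0.05],"dr":[0,0,0]},{"slide":[0,0,0],"dr":[0,0,0]}]' 0.065
```

```text
time: 17.65
tool_pos: [0.5242, 0.3253, 0.0746]
tool_rot: [-0.23, 0.441, 0.859, 0.119]
force: [1.0, 0.0, -2.6]
width: 0.0326
gripper_force: 80.2
time: 18.65
tool_pos: [0.5283, 0.3216, 0.2566]
tool_rot: [-0.228, 0.441, 0.859, 0.123]
force: [0.3, -0.1, -0.2]
width: 0.0651
gripper_force: 0.0
```

```bash
python3 -m pendant '[{"slide":[0,0,0],"dr":[0,-0.175,0]},{"slide":[0,0,0],"dr":[0,-0.175,0]},{"slide":[0,0,0],"dr":[0,-0.175,0]},{"slide":[0,0,0],"dr":[0,0,-0.185]},{"slide":[0,0,0],"dr":[0,0,-0.185]},{"slide":[0,0,0],"dr":[0,0,-0.185]},{"slide":[0,0,0],"dr":[0,0,-0.185]},{"slide":[0,0,0],"dr":[0,0,-0.185]}]' 0.085
python3 -m pendant '[{"slide":[0.01,-0.058,-0.007],"dr":[0,0,0]},{"slide":[0.01,-0.058,-0.007],"dr":[0,0,0]},{"slide":[0.01,-0.058,-0.007],"dr":[0,0,0]},{"slide":[0.01,-0.058,-0.007],"dr":[0,0,0]},{"slide":[0.01,-0.058,-0.007],"dr":[0,0,0]},{"slide":[0.01,-0.058,-0.007],"dr":[0,0,0]},{"slide":[0.01,-0.058,-0.007],"dr":[0,0,0]},{"slide":[0.01,-0.058,-0.007],"dr":[0,0,0]},{"slide":[0.01,-0.058,-0.007],"dr":[0,0,0]},{"slide":[0.01,-0.058,-0.007],"dr":[0,0,0]}]'
python3 -m pendant '[{"slide":[0,0,0],"dr":[0,0,0]},{"slide":[0,0,0],"dr":[0,0,0]}]'
python3 - <<'E'
from h import *
im,C=look('w7'); print(T(),get_state()['joint_positions'].round(2))
hsv=cv2.cvtColor(im,cv2.COLOR_BGR2HSV)
top=snapshot('top')[:,:,::-1]; cv2.imwrite('pics/top7.png',top)
u,v=map(int,proj(C,[.51,-.29,.14])); print(u,v)
for z in (.133,.15): print(proj(C,[.50,-.29,z]))
# zoomed composite: spare + bin from the top camera
x0=max(0,u-90);y0=max(0,v-75)
a=cv2.resize(im[y0:y0+150,x0:x0+180],(720,600),interpolation=cv2.INTER_CUBIC)[:, :560]; print(x0,y0)
b=cv2.resize(top[180:260,140:220],(240,240),interpolation=cv2.INTER_CUBIC)
a2=cv2.resize(im,(240,180)); 
comp=np.zeros((600,800,3),np.uint8); comp[:,:560]=a; comp[:240,560:]=b; comp[250:430,560:]=a2
comp[432:600,560:]=cv2.resize(top[190:260,330:430],(240,168),interpolation=cv2.INTER_CUBIC)
cv2.imwrite('pics/comp.png',comp)
E
```

```text
time: 19.65
tool_pos: [0.526, 0.321, 0.2502]
tool_rot: [0.0, 0.01, 1.0, -0.0]
force: [-0.3, 0.3, 0.0]
width: 0.085
gripper_force: 0.0
time: 20.9
tool_pos: [0.4102, -0.258, 0.3204]
tool_rot: [0.001, 0.013, 1.0, 0.001]
force: [1.2, -0.6, -0.2]
width: 0.0848
gripper_force: 0.0
time: 21.15
tool_pos: [0.4113, -0.2555, 0.3198]
tool_rot: [-0.0, 0.013, 1.0, 0.0]
force: [0.9, 0.2, 0.5]
width: 0.0849
gripper_force: 0.0
(array([[-9.99712886e-01,  2.39603103e-02, -2.20071896e-04],
       [ 2.39601741e-02,  9.99712733e-01,  6.01708995e-04],
       [ 2.34425811e-04,  5.96263275e-04, -9.99999795e-01]]), array([ 0.41164422, -0.25481773,  0.31963736])) [-0.51 -0.14  0.9   1.75  0.11  1.48  1.92]
246 284
(np.float64(246.5544300952415), np.float64(272.02628472852655))
(np.float64(244.99711704955638), np.float64(279.74275886617727))
156 209
```

View pics/comp.png

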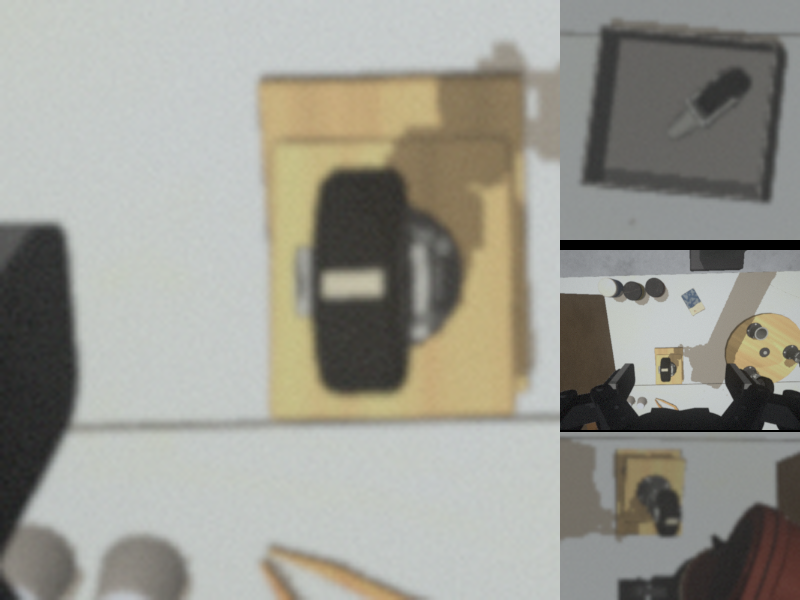

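Run:
```python
from h import *
def smear(tag,u,v):
    im,C=load(tag); g=cv2.cvtColor(im,cv2.COLOR_BGR2GRAY).astype(float)
    w=g[v-12:v+13,u-14:u+15]; m=(w>95).astype(np.uint8)
    n,l,st,ce=cv2.connectedComponentsWithStats(m)
    i=l[12,14]; 
    ys,xs=np.nonzero(l==i); ww=w[ys,xs]-60
    print(tag,i,st[i],w.min(),w[12,14]); return C,u-14+(xs*ww).sum()/ww.sum(),v-12+(ys*ww).sum()/ww.sum()
obs=[smear('w7',244,280),smear('w5',183,215)]
A=[];b=[]
for C,u,v in obs:
    c,Rc,o=C; d=Rc@np.array([(u-c['cx'])/c['fx'],-(v-c['cy'])/c['fy'],-1]); d/=np.linalg.norm(d)
    M=np.eye(3)-np.outer(d,d); A.append(M); b.append(M@o); print(u,v,o,d)
P=np.linalg.lstsq(np.vstack(A),np.hstack(b),rcond=None)[0]
print('smear',P,[np.linalg.norm(M@P-bb) for M,bb in zip(A,b)])
for n in('scene','top'): print(n,proj(cam(n),P))
th=np.radians(26); yaw=np.radians(0)
z=np.array([-np.sin(th),.024*np.sin(th),np.cos(th)])
mid=P-.03*z; print('mid',mid,'collar',mid-.043*z)
# mouth collar bottom height and stand edges
im,C=load('w7')
for q in [(272,75),(270,140),(272,415),(512,415)]: print(onz(C,156+q[0]/4,209+q[1]/4,0.0)[:2])
```

```text
w7 3 [  6   8  16   8 124] 50.0 187.0
w5 2 [  6   7  17   9 122] 45.0 179.0
243.6465800865801 279.5512554112554 [ 0.34260042 -0.25262753  0.46309249] [ 0.44591176 -0.10970969 -0.88832791]
183.30362067431724 214.0245529757139 [ 0.40860051 -0.19633167  0.47304592] [ 0.26496719 -0.26889584 -0.92600616]
smear [ 0.50288731 -0.29202636  0.14368078] [np.float64(6.277465108668114e-05), np.float64(6.277465108691164e-05)]
scene (np.float64(351.5630494676559), np.float64(279.29846108765787))
top (np.float64(375.9949666077251), np.float64(226.92768355788652))
mid [ 0.51603844 -0.29234199  0.11671696] collar [ 0.5348884  -0.29279439  0.07806881]
[ 0.49631383 -0.33258646]
[ 0.52005964 -0.33490684]
[ 0.62790794 -0.34158884]
[ 0.63029083 -0.25332572]
```

```bash
python3 -m pendant '[{"slide":[-0.0266,-0.0117,0.045],"dr":[0,0,0]},{"slide":[-0.0266,-0.0117,0.045],"dr":[0,0,0]},{"slide":[-0.0266,-0.0117,0.045],"dr":[0,0,0]},{"slide":[0,0,0],"dr":[0,-0.1513,0]},{"slide":[0,0,0],"dr":[0,-0.1513,0]},{"slide":[0,0,0],"dr":[0,-0.1513,0]},{"slide":[0,0,0],"dr":[0,0,0]},{"slide":[0,0,0],"dr":[0,0,0]}]' 0.07
python3 - <<'E'
from h import *
print(T(),rel([.5256,-.2925,.0969]),get_state()['joint_positions'].round(2))
E
```

```text
time: 22.25
tool_pos: [0.4914, -0.2916, 0.1853]
tool_rot: [0.225, 0.011, 0.974, -0.002]
force: [-0.1, 0.8, 1.0]
width: 0.0702
gripper_force: 0.0
(array([[-8.98653918e-01,  2.24940031e-02,  4.38081221e-01],
       [ 2.04001834e-02,  9.99746893e-01, -9.48592355e-03],
       [-4.38183716e-01,  4.12374872e-04, -8.98885344e-01]]), array([ 0.4913593 , -0.29156781,  0.18531878])) [ 0.00795411 -0.00019821  0.09448739] [-0.51 -0.17  1.06  2.09 -0.13  0.74  2.2 ]
```

```bash
python3 -m pendant '[{"slide":[0.008,0,0.01],"dr":[0,0,0]},{"slide":[0,0,0.03],"dr":[0,0,0]},{"slide":[0,0,0.03],"dr":[0,0,0]},{"slide":[0,0,0.018],"dr":[0,0,0]},{"slide":[0,0,0.004],"dr":[0,0,0]},{"slide":[0,0,0],"dr":[0,0,0]}]'
python3 - <<'E'
from h import *
print(T()[1],rel([.5256,-.2925,.0969]))
E
python3 -m pendant '[{"slide":[0,0,0],"dr":[0,0,0]},{"slide":[0,0,0],"dr":[0,0,0]},{"slide":[0,0,0],"dr":[0,0,0]},{"slide":[0,0,0],"dr":[0,0,0]}]' 0.02 30
```

```text
time: 23.0
tool_pos: [0.5214, -0.2938, 0.1004]
tool_rot: [0.223, 0.012, 0.975, -0.004]
force: [0.4, 0.3, -0.6]
width: 0.07
gripper_force: 0.0
[ 0.52141572 -0.29382102  0.10044527] [-0.00220009  0.00142991  0.00499372]
time: 23.5
tool_pos: [0.5221, -0.2933, 0.1027]
tool_rot: [0.225, 0.012, 0.974, -0.003]
force: [-1.5, -0.1, 1.3]
width: 0.0334
gripper_force: 30.2
```

```bash
python3 -m pendant '[{"slide":[0,0,0],"dr":[0,0,0]},{"slide":[0,0,-0.005],"dr":[0,0,0]},{"slide":[0,0,-0.015],"dr":[0,0,0]},{"slide":[0,0,-0.025],"dr":[0,0,0]},{"slide":[0,0,-0.025],"dr":[0,0,0]},{"slide":[0,0,-0.04],"dr":[0,0,0]},{"slide":[0,0,-0.04],"dr":[0,0,0]},{"slide":[0,0,0],"dr":[0,0,0]}]' 0.02 80
python3 - <<'E'
from h import *
im,C=look('w8')
print(T(),get_state()['joint_positions'].round(2))
E
```

```text
time: 24.5
tool_pos: [0.4563, -0.2928, 0.2402]
tool_rot: [0.227, 0.012, 0.974, -0.003]
force: [0.1, 0.6, -2.9]
width: 0.0323
gripper_force: 80.4
(array([[-8.97484820e-01,  2.46447012e-02,  4.40356262e-01],
       [ 2.21616089e-02,  9.99696270e-01, -1.07810624e-02],
       [-4.40488208e-01,  8.31634384e-05, -8.97758393e-01]]), array([ 0.45611201, -0.29189644,  0.23810358])) [-0.28 -0.29  0.82  2.07 -0.02  0.87  2.11]
```

Run:
```python
from h import *
im,C=load('w8'); g=cv2.cvtColor(im,cv2.COLOR_BGR2GRAY)
for u in (262,272,280,288,298): print(u,g[200:420:5,u].tolist())
print('row',[ (v,g[v,215:345:5].tolist()) for v in (300,330,350)])
M=get_calibration('wrist')['mount']; c=get_calibration('wrist')
def pt(p):
    q=M[:3,:3].T@(np.array(p)-M[:3,3]); return c['cx']-c['fx']*q[0]/q[2], c['cy']+c['fy']*q[1]/q[2]
for zz in(-.011,-.015,-.019):
    print(zz,'wheel top pt',pt([0,0,zz-.03]),'front tangent-ish',[np.round(pt([.03*np.sin(a),0,zz-.03*np.cos(a)])[1]) for a in np.radians([-60,-45,-30,0,30,60,90,120])],'stem end',pt([0,0,zz+.083]),'collar',pt([0.019,0,zz+.043]))
```

```text
262 [206, 208, 201, 55, 53, 55, 51, 51, 47, 43, 44, 40, 36, 42, 41, 39, 42, 33, 41, 41, 35, 38, 38, 36, 37, 88, 135, 138, 129, 35, 29, 31, 40, 41, 111, 31, 28, 30, 26, 29, 29, 28, 32, 26]
272 [204, 206, 199, 51, 50, 49, 47, 47, 48, 45, 41, 43, 36, 40, 38, 38, 36, 40, 35, 32, 38, 42, 34, 41, 25, 96, 137, 136, 128, 35, 33, 34, 40, 45, 127, 36, 28, 34, 30, 29, 25, 22, 24, 27]
280 [185, 211, 206, 48, 48, 49, 49, 44, 46, 43, 42, 41, 42, 37, 39, 36, 38, 38, 36, 33, 38, 35, 39, 36, 34, 98, 138, 140, 130, 42, 28, 37, 32, 41, 127, 58, 25, 27, 30, 26, 30, 25, 23, 27]
288 [202, 205, 192, 54, 53, 51, 44, 40, 46, 39, 46, 39, 36, 42, 37, 36, 41, 41, 35, 34, 32, 35, 36, 39, 38, 97, 138, 140, 130, 38, 32, 36, 31, 46, 127, 33, 38, 30, 26, 33, 25, 24, 18, 23]
298 [204, 203, 198, 52, 50, 51, 47, 47, 44, 47, 47, 40, 42, 42, 37, 34, 39, 36, 35, 36, 33, 34, 34, 34, 35, 106, 139, 139, 128, 36, 40, 32, 34, 39, 106, 37, 28, 30, 31, 28, 26, 26, 24, 24]
row [(300, [43, 66, 119, 48, 36, 123, 96, 38, 40, 41, 36, 40, 34, 38, 35, 36, 38, 41, 36, 37, 110, 125, 39, 48, 122, 55]), (330, [34, 33, 26, 42, 81, 221, 215,
[... 708 characters left out ...]
-ish [np.float64(368.0), np.float64(369.0), np.float64(364.0), np.float64(332.0), np.float64(284.0), np.float64(239.0), np.float64(215.0), np.float64(214.0)] stem end (np.float64(277.7199536420471), np.float64(223.44298262420506)) collar (np.float64(277.2204839468171), np.float64(211.9158232829665))
-0.019 wheel top pt (np.float64(275.733666777576), np.float64(340.32169864509103)) front tangent-ish [np.float64(376.0), np.float64(377.0), np.float64(372.0), np.float64(340.0), np.float64(290.0), np.float64(244.0), np.float64(219.0), np.float64(217.0)] stem end (np.float64(277.68590126139065), np.float64(225.44672065407897)) collar (np.float64(277.16691173405775), np.float64(214.16573584686287))
```

```bash
python3 -m pendant '[{"slide":[0,0,0],"dr":[0,0.1513,0]},{"slide":[0,0,0],"dr":[0,0.1513,0]},{"slide":[0,0,0],"dr":[0,0.1513,0]},{"slide":[0.0036,0.03,0],"dr":[0,0,0]},{"slide":[0.0036,0.05,0],"dr":[0,0,0]},{"slide":[0.0036,0.05,0],"dr":[0,0,0]},{"slide":[0.0036,0.05,0],"dr":[0,0,0]},{"slide":[0.0036,0.05,0],"dr":[0,0,0]},{"slide":[0,0.028,0],"dr":[0,0,0]},{"slide":[0,0,0],"dr":[0,0,0]}]'
python3 -m pendant '[{"slide":[0,0,0],"dr":[0,0,0]},{"slide":[0,0,0],"dr":[0,0,0]}]'
python3 - <<'E'
from h import *
print(T(),rel([.4444,-.0335,.06]),get_state()['joint_positions'].round(2),get_state()['force'],get_state()['width'])
E
```

```text
time: 25.8
tool_pos: [0.444, -0.0306, 0.2352]
tool_rot: [-0.002, 0.01, 1.0, -0.001]
force: [-0.6, -1.3, -3.1]
width: 0.0322
gripper_force: 81.0
time: 26.05
tool_pos: [0.4444, -0.0343, 0.2366]
tool_rot: [-0.001, 0.013, 1.0, -0.0]
force: [-0.3, -1.2, -2.6]
width: 0.0322
gripper_force: 81.0
(array([[-9.99664040e-01,  2.58895479e-02, -1.24037991e-03],
       [ 2.58907386e-02,  9.99664324e-01, -9.53688639e-04],
       [ 1.21527297e-03, -9.85482589e-04, -9.99998776e-01]]), array([ 0.44437893, -0.03428062,  0.23655452])) [-0.00021541  0.0009549   0.17655353] [-0.64 -0.14  0.56  1.95  0.08  1.31  1.45] [-0.29018479 -1.16554027 -2.55991673] 0.032186664181944526
```

Run:
```python
from h import *
im,C=load('w7'); g=cv2.cvtColor(im,cv2.COLOR_BGR2GRAY)
u,v=proj(C,[.4444,-.0335,.06]); print(u,v)
u0,v0=int(u)-22,int(v)-22
w=g[v0:v0+45,u0:u0+45]
print('\n'.join(' '.join(f'{x:3d}' for x in r[::2]) for r in w[::2]))
print([np.round(np.array(proj(C,[.4444+.0145*np.cos(a),-.0335+.0145*np.sin(a),.06]))-[u0,v0],1) for a in (0,1.57,3.14,4.71)])
```

```text
469.57455821385406 195.42871221087614
 77  84  84  90 146 156 106  82  84  96 140 177 182 184 184 183 187 182 181 177 178 172 174
 79  82  80  84 111 114  85  79  79  79  96 145 177 178 180 181 183 186 182 181 180 180 175
 78  83  79  79  83  82  81  78  78  80  83 108 159 177 175 179 183 181 186 184 184 181 181
 80  78  74  78  74  75  76  78  79  81  92 110 141 157 163 172 179 181 182 181 185 182 179
 75  73  69  70  73  72  78  80 105 127 143 148 146 151 154 164 168 175 180 179 182 184 183
 71  70  74  71  70  70  82 119 150 139 126 114 102 111 122 139 157 165 174 177 180 182 184
 64  69  67  67  73  83 129 148 135 102  82  77  77  78  78  92 126 156 166 175 179 179 179
 64  67  67  72  73 117 149 124  92  81  80  81  80  80  76  78  86 135 164 172 176 177 177
 66  68  69  68  93 148 137  99  88  88  86  82  79  77  82  78  78 106 156 168 178 177 177
 65  65  66  72 128 151 109  94  90  89  89  86  87  85  84  82  82  92 146 169 178 179 179
 65  64  65  78 144 138  97  93  94  90  91  90  87  89  85  87  86  94 146 168 179 183 180
 65  62  63  85 146 131  97  97  95  91  92  90  9
[... 438 characters left out ...]
134 111 102  99  97 100 107 129 152 168 174 176 174 173 174 174
163 147 123 122 120 126 140 156 151 141 129 133 141 151 159 169 176 179 176 175 175 178 178
181 175 161 157 156 155 153 164 164 162 162 163 163 163 170 178 182 181 183 178 180 180 180
181 181 180 180 180 179 179 179 175 170 175 174 173 173 178 177 178 180 181 181 180 179 179
178 178 181 182 181 180 180 178 180 178 179 178 177 177 177 178 178 177 181 179 182 179 180
177 176 181 182 181 180 180 179 181 180 179 181 177 175 177 176 176 174 180 179 180 182 181
179 178 179 179 179 181 180 179 183 181 181 179 177 176 175 178 177 175 174 174 178 179 182
[array([21.1, 34.4]), array([35.1, 22.1]), array([24.1, 10.2]), array([10.1, 22.7])]
```

```bash
python3 -m pendant '[{"slide":[0,0.001,0.04],"dr":[0,0,0]},{"slide":[0,0,0.04],"dr":[0,0,0]},{"slide":[0,0,0.02],"dr":[0,0,0]},{"slide":[0,0,0.01],"dr":[0,0,0]},{"slide":[0,0,0.01],"dr":[0,0,0]},{"slide":[0,0,0],"dr":[0,0,0]}]'
python3 -m pendant '[{"slide":[0,0,0.006],"dr":[0,0,0]},{"slide":[0,0,0.006],"dr":[0,0,0]},{"slide":[0,0,0],"dr":[0,0,0]}]'
```

```text
time: 26.8
tool_pos: [0.4445, -0.0326, 0.117]
tool_rot: [-0.0, 0.012, 1.0, -0.0]
force: [-0.3, -0.4, -3.6]
width: 0.0322
gripper_force: 80.9
time: 27.18
tool_pos: [0.4442, -0.0324, 0.1048]
tool_rot: [-0.0, 0.012, 1.0, -0.0]
force: [-0.8, 0.0, -2.5]
width: 0.0322
gripper_force: 80.9
```

```bash
python3 -m pendant '[{"slide":[0,-0.0005,0.006],"dr":[0,0,0]},{"slide":[0,0,0.004],"dr":[0,0,0]},{"slide":[0,0,0],"dr":[0,0,0]}]'
python3 -m pendant '[{"slide":[0,0,0.003],"dr":[0,0,0]},{"slide":[0,0,0.002],"dr":[0,0,0]},{"slide":[0,0,0],"dr":[0,0,0]}]'
```

```text
time: 27.55
tool_pos: [0.4443, -0.0332, 0.0948]
tool_rot: [-0.0, 0.012, 1.0, -0.001]
force: [0.6, -0.8, -3.2]
width: 0.0325
gripper_force: 81.0
time: 27.92
tool_pos: [0.4444, -0.0338, 0.09]
tool_rot: [-0.0, 0.012, 1.0, -0.001]
force: [-0.1, -5.2, -1.9]
width: 0.0322
gripper_force: 81.1
```

```bash
python3 -m pendant '[{"slide":[0,0,0.0015],"dr":[0,0,0]},{"slide":[0,0,0.0015],"dr":[0,0,0]},{"slide":[0,0,0],"dr":[0,0,0]}]'
```

```text
time: 28.3
tool_pos: [0.4448, -0.0339, 0.0895]
tool_rot: [-0.0, 0.013, 1.0, -0.0]
force: [-16.4, -5.9, 39.4]
width: 0.0329
gripper_force: 86.5
```

```bash
python3 -m pendant '[{"slide":[0,0,-0.002],"dr":[0,0,0]},{"slide":[0,0,0],"dr":[0,0,0]}]' 0.02 20
python3 -m pendant '[{"slide":[0,0,0],"dr":[0,0,0]},{"slide":[0,0,0],"dr":[0,0,0]},{"slide":[0,0,0],"dr":[0,0,0]},{"slide":[0,0,-0.03],"dr":[0,0,0]},{"slide":[0,0,-0.04],"dr":[0,0,0]},{"slide":[0,0,-0.06],"dr":[0,0,0]},{"slide":[0,0,-0.05],"dr":[0,0,0]},{"slide":[0,0,0],"dr":[0,0,0]},{"slide":[0,0,0],"dr":[0,0,0]}]' 0.075
python3 - <<'E'
from h import *
im,C=look('w9'); print(T()[1])
g=cv2.cvtColor(im,cv2.COLOR_BGR2GRAY)
u,v=map(int,proj(C,[.4444,-.0335,.133])); print(u,v)
w=g[v-45:v+46,u-30:u+31]
print('\n'.join(' '.join(f'{x:3d}' for x in r[::3]) for r in w[::4]))
for a in range(-90,91,30):
    t=np.radians(a); print(a,np.round(np.array(proj(C,[.4444+.03*np.sin(t),-.0335,.103+.03*np.cos(t)]))-[u-30,v-45]))
E
```

```text
time: 28.55
tool_pos: [0.4445, -0.0339, 0.0897]
tool_rot: [-0.0, 0.013, 1.0, -0.001]
force: [-3.9, -5.0, 8.4]
width: 0.0327
gripper_force: 82.4
time: 29.68
tool_pos: [0.4443, -0.0326, 0.2686]
tool_rot: [-0.0, 0.012, 1.0, -0.0]
force: [-0.1, -0.5, 0.3]
width: 0.0751
gripper_force: 0.0
[ 0.44398306 -0.03274419  0.26807684]
277 198
168 183 181 181 184 183 184 170 147 120 122 121 136 161 185 191 189 190 138 132 130
195 190 186 181 179 169 123  74  62  61  96  78  57  63  89 148 184 185 138 134 131
193 194 194 192 177 102  73  55  53  52  52  50  54  50  53  84 142 180 136 129 133
189 194 192 192 114  88  68  56  57  50  52  51  53  50  50  73  82 161 132 125 127
186 186 188 177  98 143  80  56  55  54  51  53  52  53  50  93 103  96 172 130 129
190 188 188 154 168 154  79  56  55  55  53  52  55  54  51  83 103  96 169 133 131
189 189 188 171 106  90  64  57  60  58  55  53  53  51  52  65  73  83 129 129 133
189 186 186 183 117  99  67  51  53  57  55  55  51  55  50  62  82  98 117 116 123
187 189 187 182 157 151  63  56  55  55  50  53  56  53  52  75 131 107 120 120 115
187 187 188 1
[... 555 characters left out ...]
129 128 153 183 132
186 187 185 185 183 186 161  54  51  49  49  51  48  46  48 110 124 139 180 181 133
187 187 185 187 186 185 173  83  51  51  49  48  49  44  78 177 185 181 181 155  87
183 186 186 184 187 185 188 183 146 138 117 118 151 176 186 188 189 185 135  85  67
179 180 181 181 180 168 144 173 132 128 127 124 130 172 153 159 164 159  90  81  72
178 176 177 180 168 125 124 128 126 129 127 130 127 124 126 127 126 116  68  65  72
175 175 175 174 163 121 123 123 128 126 123 125 126 129 128 126 127 137  77  64  60
175 172 175 173 154 122 121 119 122 124 122 124 140 147 126 126 125 127 121  79  63
-90 [29.  4.]
-60 [29. 11.]
-30 [30. 26.]
0 [30. 46.]
30 [31. 62.]
60 [31. 70.]
90 [31. 70.]
```

```bash
python3 -m pendant '[{"slide":[0,0,0],"dr":[0,0,0]},{"slide":[0,0,0],"dr":[0,0,0]},{"slide":[0,-0.001,0.04],"dr":[0,0,0]},{"slide":[0,0,0.05],"dr":[0,0,0]},{"slide":[0,0,0.037],"dr":[0,0,0]},{"slide":[0,0,0.005],"dr":[0,0,0]},{"slide":[0,0,0],"dr":[0,0,0]}]' 0
python3 -m pendant '[{"slide":[0,0,0.002],"dr":[0,0,0]},{"slide":[0,0,0.001],"dr":[0,0,0]},{"slide":[0,0,0],"dr":[0,0,0]}]'
```

```text
time: 30.6
tool_pos: [0.4449, -0.034, 0.1379]
tool_rot: [-0.0, 0.012, 1.0, -0.0]
force: [-0.2, 0.5, 0.3]
width: 0.0
gripper_force: 0.0
time: 30.98
tool_pos: [0.4447, -0.0339, 0.1346]
tool_rot: [0.0, 0.012, 1.0, -0.0]
force: [-0.2, -1.3, -0.0]
width: -0.0003
gripper_force: 0.0
```

```bash
python3 -m pendant '[{"slide":[0,0,0.0015],"dr":[0,0,0]},{"slide":[0,0,0.001],"dr":[0,0,0]},{"slide":[0,0,0],"dr":[0,0,0]}]'
python3 -m pendant '[{"slide":[0,0,-0.02],"dr":[0,0,0]},{"slide":[0,0,-0.05],"dr":[0,0,0]},{"slide":[0,0,-0.06],"dr":[0,0,0]},{"slide":[0,0,0],"dr":[0,0,0]},{"slide":[0,0,0],"dr":[0,0,0]},{"slide":[0,0,0],"dr":[0,0,0]}]'
```

```text
time: 31.35
tool_pos: [0.446, -0.0339, 0.1329]
tool_rot: [0.001, 0.012, 1.0, -0.0]
force: [0.6, -0.8, 8.6]
width: -0.0
gripper_force: 4.6
time: 32.1
tool_pos: [0.4438, -0.0339, 0.2604]
tool_rot: [-0.001, 0.012, 1.0, -0.001]
force: [0.3, -0.3, -0.2]
width: -0.0001
gripper_force: 0.0
```

Contact came at 0.133 m, the same height as the seated castors, so the spare is fully home. I'm handing in.

```bash
python3 -c "
from plant import *
print(job_done())"
```

```text
the job is handed in; nothing more can be done
None
```

The job is handed in at about 32 s: the castor nearest the robot jammed at about 0.7 rad and is now in the reject bin, the spare stands upright and fully home in its sleeve, and the two sound castors stay in place with their wheels turned (judged from the wrist camera and fingertip contact; the result gave no verdict).

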